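Unlatch the tool locker and fetch the tape measure

TASK

Lift the gravity latch bar of the blue tool locker out of its catch by its red knob and swing the yellow wire gate wide open, past square. Then pull the tray out by its yellow handle as far as it goes, and stand the tape measure gently upright on the middle of the black rubber mat. Leave the gate and the tray open and the other things on the table where they are.

Things in the scene. Friction and masses are not known exactly. Their poses are not given: they have to be found in the camera images.
- locker: Blue sheet-steel tool locker fixed to the table, 222 wide, 290 deep, 136 high. Origin on the table under the middle of its front; x into the locker, y to its left, z up. Roofed from x = 100 mm back; open above before that (cheeks 36 high; posts 136 high at x = 10, y = +-103 mm). The catch on the right post: ledge with an upturned lip, top 117 mm over the table.
- gate (a joint): Yellow wire gate across the front, 180 wide, top edge 125 mm over the table, 10 thick, on an upright hinge at the locker's left (+y). Angle in rad, 0 closed, grows to 2.2 as the free right edge swings out toward the robot and round to the left (clockwise from above). Light friction, stays where it is left. Latched, it has only about 0.03 rad of play.
- gate_hinge (a point): Point on the gate's upright hinge axis, 160 mm over the table; turns with the gate: its y axis points from the gate's free edge to the hinge, its x axis is the gate's normal (toward the inside).
- latch (a joint): Steel gravity latch bar (172 x 12 x 6 mm, level, 17 mm before the gate's middle plane) pivoted on the gate; its right end lies behind the catch's lip. Angle in rad: 0 level (it falls back by its weight), grows as the free end is lifted, up to 0.5. Clears the lip from about 0.14. Once the gate is 0.3 rad open the bar is past the catch and may be lowered.
- latch_pivot (a point): Pivot of the latch bar on the gate, 105 mm over the table (its axis is the gate's normal).
- latch_knob (a point): Grip point of the red upright knob on the latch bar: round, 20 mm across, 35 mm above the gate's top edge, knob top 16 mm above it. 85 mm from the pivot toward the free edge and 55 mm above it; 140 mm from the gate's hinge. Best pinched across the gate's normal so that it can tilt between the fingers; raised about 20 mm along its arc round the pivot, it frees the bar.
- tray (a joint): Grey tray that slides out of the locker's front (along the locker's -x), in m, 0 fully in, 0.15 at its stop. About 1.5 N of friction; stays where it is left. The closed gate blocks it.
- tray_handle (a point): Middle of the tray's yellow handle: a round bar 14 mm thick, 110 mm long along the locker's y, 102 mm over the table, on two uprights 45 mm either side. Tray in: 34 mm behind the locker's front, 66 mm before the roof's edge, free from above. Moves with the tray.
- tape_center (a point): Centre, 33 mm up, of the yellow tape measure (x 36 mm thick, y 76 long, z 66 tall, upright, 0.28 kg). It stands on the tray's floor (12 mm over the table; tray walls up to 38 mm over the table, inside width 162), about 138 mm behind the locker's front while the tray is in, its back half under the roof until the tray is pulled out. Grasp it across its x. A hole saw stands about 95 mm behind it.
- black_mat: Dark textured rubber mat, 150 x 200 x 6 mm (its x and y), lying flat, fixed on the table to the right of the locker. Origin: middle of its underside.
- glue_bottle: White glue bottle with orange nozzle, 46 mm across, 129 tall, on the table; leave alone. Origin under its middle.
- fuse_carton: Small white and red carton, 86 x 120 x 39 mm, on the table; leave alone.
- masking_tape: Roll of beige masking tape lying flat, 96 across, 25 high; leave alone.
- pliers: Blue-handled pliers lying flat, 174 mm long; leave alone.
Not all that is in view belongs to the job. Leave any green or pink look-alike of the part that bears tape_center alone.

How it is judged (in metres and radians):
On the way, in this order (a step that is already met when the one before it is completed fails the run):
1. the latch bar is lifted clear of its catch while the gate is still shut (value of joint latch above 0.12 rad and value of joint gate below 0.12 rad), for 0.05 s.
2. the gate is swung open to square or beyond (value of joint gate above 1.5 rad), for 0.2 s.
3. the tray is pulled out to within 15 mm of its stop (value of joint tray above 0.135 m), for 0.2 s.
At the end, for the whole second after the job is handed in: The tape measure stands upright (within 0.15 rad) and still on the mat, released, its centre within 50 mm (mat's x) and 60 mm (mat's y) of the mat's middle; the gate is open by more than 1.3 rad, and the tray is out by more than 120 mm (x of tape_center in the frame of black_mat between -0.05 and 0.05 m and y of tape_center in the frame of black_mat between -0.06 and 0.06 m and z of tape_center in the frame of black_mat below 0.048 m and angle between tape_center's own z axis and vertical below 0.15 rad and linear speed of tape_measure below 0.02 m/s and value of joint gate above 1.3 rad and value of joint tray above 0.12 m); the robot touches nothing.
It fails at once if the tape measure is set down hard on the mat (over 60 N) or falls over flat (contact force between tape_measure and black_mat above 60 N or height (world z) of tape_center below 0.02 m).
It fails at once if another thing on the table is moved by more than 40 mm (distance of any of glue_bottle, fuse_carton, masking_tape, pliers from where it was at the start of the episode above 0.04 m).
It also fails if it takes over 72 s, if anything falls off the work surface, if the arm or the gripper's body presses on something with over 40 N, if the wrist force passes 120 N, or if a joint passes its speed limit or range.

ROBOT

A 6-joint arm with a two-finger parallel gripper is mounted at the origin on a cart in front of the work surface, level with it; the furniture and walls round the work are solid. World frame = base frame: x ahead of the robot, y to its left, z up, the work surface at z = 0. Lengths are in mm, angles in degrees, forces in N, time in s.
With the tool pointing down it reaches from about 300 to 850 mm from the base axis. Payload 4.2 kg.
Tool frame: the origin (TCP) lies at the very end of the fingers, on their centre line; the grasp point (between the pads) lies 19 mm behind it (env.grip_depth is the distance from the TCP to the grasp point, in mm); z points along the fingers, y is the line along which they close (so a half turn about z gives the same grasp; the last joint's range is limited). The gripper opens to 91 mm and grips with 3 to 60 N. Pads are 32 mm wide; open, the fingers measure 118 mm over their backs; the gripper's body (76 mm by 178 mm) begins 60 mm behind the grasp point.
Start: joints at [-64.458, 18.312, 89.639, -0, 72.044, -1.146], TCP at [258.26, -513.756, 213.976] pointing down, gripper open.
Joint ranges: [-177.97, 177.97], [-48.28, 115.42], [12.27, 149.76], [-77.06, 257.06], [2.81, 150.46], [-146.56, 146.56]. Speed limits (degrees/s): [147.25, 147.25, 180, 180, 180, 180].

INTERFACE

Orientations are given as [roll, pitch, yaw] about the fixed x, y, z axes, in that order (R = Rz(yaw) Ry(pitch) Rx(roll)).
In Python, from workcell import env, cams gives the robot as it stands.
- The arm moves only by the tool apply_moves, never from a script. Its argument "deltas" is a list of rows, each a list of 5 numbers: the shift along the tool's x, y, z in m, then the turn about the tool's z in rad, then the opening, from -1 (shut) to 1 (fully open), so that 0 is half open. In form: [[tx, ty, tz, roll, gripper], ...]. A call has 1 to 5 rows; each row is the pose to reach, as a shift and turn from the pose commanded when the call began, along the tool's axes at that moment; what a row does not reach only later rows make up. A row lasts 1/10 s, in which the tool goes at most 50 mm and 8.59 degrees, less where a joint would pass 70% of its speed; a pose out of reach is approached as far as the arm can. A call with a gripper value outside its range is refused whole. The fingers move at their own pace and stop on an object; "grip_force" is the grip in N (left out, the last holds). Time passes only in rows, so rows that repeat a pose let the fingers close. It gives the time, the measured TCP pose, the force, the opening and the grip force at its end, in the units of the state.
- env.state(): the state, without advancing time (a new reading comes with each control period).
- cams.grab_frame(name): name is "scene" or "top" or "wrist"; returns the picture (420x560x3 uint8, blue, green, red); there is no depth.
- cams.get_calibration(name): a dict with "mtx" (3x3 intrinsics, pixels), "eye" and "attitude" of the camera in the world; the wrist camera has in their place "tool_from_camera" (4x4, takes a point from camera to tool coordinates, whose origin is the TCP and whose axes are the flange's). Camera axes: x right, y down, z forward; pixel columns grow to the right and rows downward; lengths in mm; the calibration is good to about 2 mm. A picture is of the moment at which its call begins: read the wrist's pose just before it. get_calibration takes no time and is no camera call.
- env.job_done(): hands the job in; it is judged then, once.
The state is a dict: "time_s": time; "qpos": joint angles; "qvel": joint speeds; "effort": joint torques, N m; "ee_pos": TCP position; "ee_rot": TCP orientation; "force": force on the tool from outside, world axes, zero at the start; "torque": the same for the moment, N m; "gripper_width": finger opening in mm; "gripper_force": force on a finger pad.
Only numpy, scipy, OpenCV 4.12 (cv2) and the standard library are available. Lean on these libraries where they do the work, as an engineer would, in place of code of your own. Each camera call takes 0.05 s, during which the arm holds its last target. There are 200 camera calls.

## Working session

There is one attempt and no reset: what is moved stays moved. The work goes in short steps, Python scripts to look and compute and a tool call to move; the robot and the scene stay as the last step left them, time stands still between calls to the robot, and variables do not carry over. Pictures are saved under pics/ and viewed, at most 10 in all, crops included, and the job is handed in when it is done.

Besides the shell and the picture viewer there is one more tool, called after "Request:" by a JSON object that holds its "method" and its "body", one argument or row to a line. apply_moves: Moves the arm, as the interface text tells. Its arguments: {"type":"object","properties":{"deltas":{"type":"array"},"grip_force":{"type":"number"}},"required":["deltas"]}

```bash
ls; mkdir -p pics; python3 - <<'E'
from workcell import env,cams
import cv2,numpy as np
for n in("scene","top"):
    c=cams.get_calibration(n);print(n,c)
    cv2.imwrite(f"pics/{n}0.png",cams.grab_frame(n))
print(cams.get_calibration("wrist"));print(env.state())
E
```

```text
pics
scene {'mtx': array([[428.99611196,   0.        , 281.85224385],
       [  0.        , 428.99611196, 205.25966712],
       [  0.        ,   0.        ,   1.        ]]), 'eye': array([-13.97153409, 753.24518058, 847.16931795]), 'attitude': array([-131.18677274,   -1.0737109 , -135.6165101 ])}
top {'mtx': array([[378.85087624,   0.        , 272.7444563 ],
       [  0.        , 378.85087624, 209.09800313],
       [  0.        ,   0.        ,   1.        ]]), 'eye': array([ 456.47853712,  152.61802092, 1281.20400869]), 'attitude': array([-175.77628077,   -0.94884527,  -90.73955028])}
{'mtx': array([[352.86426959,   0.        , 275.87006759],
       [  0.        , 352.86426959, 212.65301845],
       [  0.        ,   0.        ,   1.        ]]), 'tool_from_camera': array([[-4.08877077e-04, -9.63771048e-01, -2.66730576e-01,
         7.68514302e+01],
       [ 9.99999792e-01, -2.61055095e-04, -5.89657367e-04,
         1.31178915e-02],
       [ 4.98663322e-04, -2.66730762e-01,  9.63770954e-01,
        -1.69377730e+02],
       [ 0.00000000e+00,  0.00000000e+00,  0.00000000e+00,
         1.00000000e+00]])}
{'time_s': 0.1, 'qpos': array([-6.44580130e+01,  1.83471398e+01,  8.96989574e+01,  1.60047670e-03,
        7.20437846e+01, -1.14738749e+00]), 'qvel': array([ 0.07158357, -0.16414685, -0.22521704,  0.15212496, -0.01170343,
        0.07756308]), 'effort': array([-6.27081881e-04, -4.13334167e+01, -2.32508397e+01,  7.27543398e-02,
        4.21954470e-02, -4.71817691e-05]), 'ee_pos': array([ 258.06537599, -513.33436631,  213.2158653 ]), 'ee_rot': array([-1.79910167e+02, -3.32126499e-03,  2.66888772e+01]), 'force': array([-0.30029014,  0.12095195,  0.67875526]), 'torque': array([-0.00531267, -0.03505691, -0.03876484]), 'gripper_force': 0.0, 'gripper_width': 91.35327046500949}
```

View pics/scene0.png

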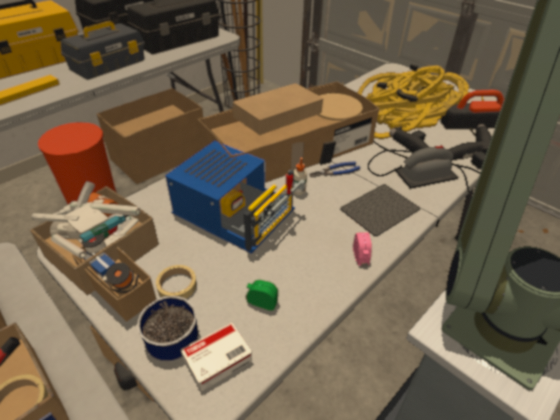

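View pics/top0.png

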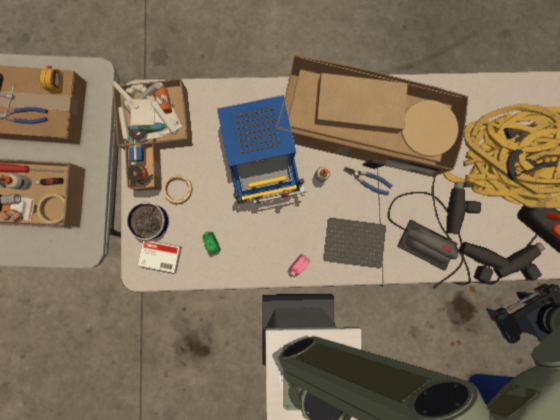

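The scene shows the blue locker at about (225,190), its red knob near (290,182), the mat at (380,209) and the glue bottle at (300,172). In the top view the locker is at (260,140), its front near row 195 and the mat at (355,243). Next I'll measure and zoom in.

```bash
cat > h.py <<'E'
from workcell import env,cams
import cv2,numpy as np
from scipy.spatial.transform import Rotation as R
def cam(n,st=None):
    c=cams.get_calibration(n)
    if n=="wrist":
        T=c["tool_from_camera"];st=st or env.state()
        Rt=R.from_euler("xyz",st["ee_rot"],degrees=True).as_matrix()
        return c["mtx"],Rt@T[:3,:3],Rt@T[:3,3]+st["ee_pos"]
    return c["mtx"],R.from_euler("xyz",c["attitude"],degrees=True).as_matrix(),np.array(c["eye"])
def ray(C,uv):
    d=C[1]@np.linalg.solve(C[0],[uv[0],uv[1],1.]);return C[2],d/np.linalg.norm(d)
def plane(C,uv,z):
    o,d=ray(C,uv);return o+d*(z-o[2])/d[2]
def tri(a,b):
    (o,d),(p,e)=a,b
    s=np.linalg.lstsq(np.c_[d,-e],p-o,rcond=None)[0]
    P,Q=o+s[0]*d,p+s[1]*e;return (P+Q)/2,np.linalg.norm(P-Q)
def proj(C,P):
    q=C[0]@(C[1].T@(np.asarray(P,float)-C[2]));return q[:2]/q[2]
def blobs(img,lo,hi,amin=6):
    m=cv2.inRange(cv2.cvtColor(img,cv2.COLOR_BGR2HSV),np.array(lo),np.array(hi))
    n,l,s,c=cv2.connectedComponentsWithStats(m)
    return [(s[i].tolist(),c[i].round(1).tolist()) for i in range(1,n) if s[i][4]>=amin]
E
python3 - <<'E'
from h import *
s=cv2.imread("pics/scene0.png");t=cv2.imread("pics/top0.png")
for n,i,b in(("scene",s,(150,130,330,270)),("top",t,(200,90,400,275))):
    x0,y0,x1,y1=b;c=i[y0:y1,x0:x1]
    for nm,lo,hi in(("red",(0,150,60),(6,255,255)),("red2",(174,150,60),(180,255,255)),("blue",(105,120,40),(125,255,255)),("yel",(20,130,80),(32,255,255)),("dark",(0,0,20),(180,90,95))):
        print(n,nm,[(a[0]+x0,a[1]+y0,*a[2:],round(d[0]+x0,1),round(d[1]+y0,1)) for a,d in blobs(c,lo,hi,8)])
a=cv2.resize(s[135:255,160:320],None,fx=4,fy=4,interpolation=cv2.INTER_CUBIC)[:, :640]
b=cv2.resize(t[90:275,215:395],None,fx=3.2,fy=3.2,interpolation=cv2.INTER_CUBIC)
cv2.imwrite("pics/s1.png",a);cv2.imwrite("pics/t1.png",b)
C=cam("top")
g=cv2.cvtColor(t,cv2.COLOR_BGR2HSV)
m=(g[...,2]<110).astype(np.uint8);m=cv2.morphologyEx(m[205:285,310:395],cv2.MORPH_CLOSE,np.ones((5,5)))
m=cv2.morphologyEx(m,cv2.MORPH_OPEN,np.ones((9,9)))
k=max(cv2.findContours(m,0,2)[0],key=cv2.contourArea);r=cv2.minAreaRect(k);p=cv2.boxPoints(r)+[310,205]
print("mat",[plane(C,q,6).round(0).tolist() for q in p],plane(C,p.mean(0),6))
E
```

```text
scene red [(286, 174, 7, 20, 88, 289.1, 181.9)]
scene red2 []
scene blue [(167, 142, 97, 107, 4246, 210.5, 189.3), (227, 147, 12, 7, 39, 232.3, 150.3), (250, 246, 6, 6, 24, 252.6, 248.4)]
scene yel [(248, 185, 38, 35, 459, 264.6, 200.1), (221, 190, 24, 27, 311, 230.1, 203.6), (256, 196, 36, 48, 204, 276.1, 220.7), (254, 224, 5, 14, 56, 256.1, 230.5)]
scene dark [(172, 140, 46, 30, 83, 193.6, 153.9), (320, 143, 10, 21, 155, 325.5, 153.9), (293, 145, 9, 20, 54, 295.9, 154.3), (186, 150, 29, 22, 56, 199.6, 160.5), (191, 152, 29, 22, 58, 204.7, 162.7), (201, 152, 65, 32, 169, 240.4, 164.3), (196, 155, 29, 21, 57, 209.9, 165.0), (207, 159, 28, 22, 60, 220.3, 169.7), (212, 161, 28, 23, 59, 225.3, 172.4), (218, 163, 28, 23, 63, 231.5, 174.1), (324, 167, 6, 8, 17, 326.2, 171.2), (288, 169, 5, 5, 20, 290.4, 171.2), (311, 172, 11, 4, 27, 315.9, 173.6), (166, 177, 8, 34, 51, 169.6, 190.9), (173, 178, 121, 77, 1729, 246.2, 218.6), (293, 179, 5, 5, 10, 294.5, 181.0), (299, 184, 6, 7, 22, 301.9, 187.0), (279, 195, 4, 4, 9, 280.3, 196.6), (210, 202, 4, 4, 11, 211.8, 203.2)]
top red [(283, 194, 5, 3
[... 592 characters left out ...]
.4), (363, 159, 37, 10, 219, 381.9, 163.0), (228, 165, 6, 18, 25, 230.6, 173.2), (345, 168, 10, 6, 38, 349.4, 170.4), (315, 174, 9, 8, 28, 317.9, 178.5), (354, 175, 5, 4, 10, 356.1, 176.6), (366, 174, 25, 14, 42, 378.2, 179.9), (294, 179, 10, 13, 48, 298.9, 184.4), (242, 181, 50, 11, 71, 267.3, 185.8), (361, 182, 26, 13, 38, 373.1, 189.1), (234, 190, 16, 15, 74, 238.9, 198.7), (254, 196, 8, 9, 29, 257.6, 199.9), (388, 196, 12, 32, 57, 392.0, 213.8), (324, 219, 61, 49, 2245, 354.1, 242.6), (398, 241, 2, 6, 9, 398.7, 244.0), (209, 250, 11, 5, 13, 213.8, 252.8)]
mat [[377.0, -35.0, 6.0], [521.0, -57.0, 6.0], [493.0, -254.0, 6.0], [349.0, -230.0, 6.0]] [ 434.81984764 -143.89801099    6.        ]
```

View pics/s1.png

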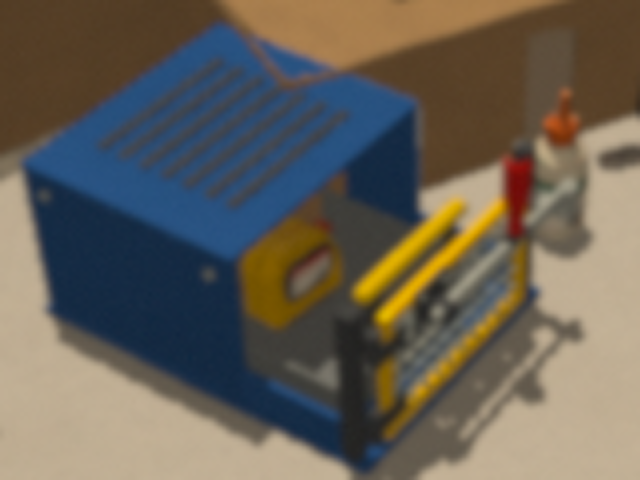

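View pics/t1.png

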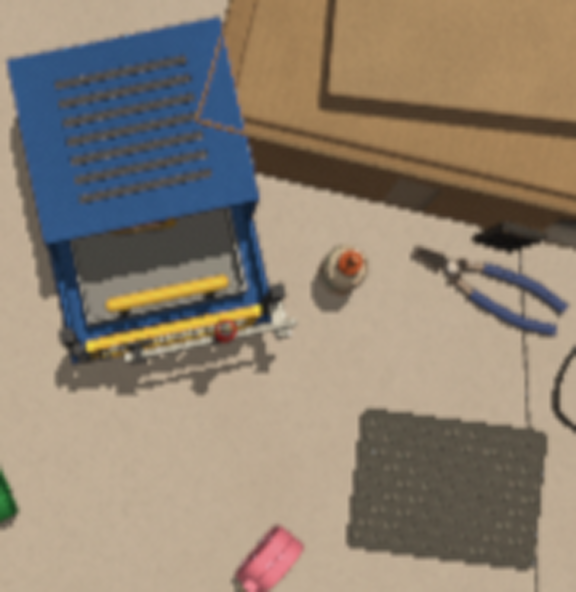

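The zooms show the yellow handle behind the yellow gate top, the knob at top-view (285.3,193.1) and scene (290.3,171.3), and the tape inside at scene (230,204).

```bash
python3 - <<'E'
from h import *
S=cam("scene");T=cam("top")
f=lambda n,s,t:print(n,*[np.round(v,1) for v in tri(ray(S,s),ray(T,t))])
f("knobtop",(290.3,171.3),(285.3,193.1))
f("handleL",(250,208.8),(248.8,185)); f("handleR",(275.5,186),(285.9,178.8))
f("gateL",(256,215),(242.5,198.4)); f("gateR",(286,186),(296.9,187.5))
# roof corners
f("roofFL",(160+240/4,135+258/4),(215+50/3.2,90+242/3.2));f("roofFR",(160+418/4,135+105/4),(215+257/3.2,90+202/3.2));f("roofBL",(160+27/4,135+160/4),(215+10/3.2,90+60/3.2));f("roofBR",(160+220/4,135+25/4),(215+220/3.2,90+18/3.2))
print("glue",plane(T,(322,173),60),"pink",plane(T,(299,265),20))
print("lower knob handle by plane:",plane(T,(284.6,195.1),160),plane(T,(267.0,181.3),109))
E
```

```text
knobtop [582.7  95.9 187.5] 1.4
handleL [619.3 205.6 103.5] 1.1
handleR [638.8  90.1 103.6] 2.0
gateL [575.5 224.5 122.4] 0.9
gateR [617.   60.3  98.6] 16.3
roofFL [674.8 258.6 133.3] 2.9
roofFR [712.8  61.5 135.5] 1.2
roofBL [853.1 296.8 134.8] 1.1
roofBR [895.1  94.2 132.8] 1.4
glue [662.61894448 -31.01004411  60.        ] pink [363.02343994  46.10610898  20.        ]
lower knob handle by plane: [580.42437205  97.13802385 160.        ] [629.94403283 148.88455236 109.        ]
```

Request:
{"method": "apply_moves", "body": {
  "deltas": [
    [0.19,-0.135,-0.066,-0.43,1],
    [0.19,-0.135,-0.066,-0.43,1],
    [0.19,-0.135,-0.066,-0.43,1],
    [0.19,-0.135,-0.066,-0.43,1],
    [0.19,-0.135,-0.066,-0.43,1]
  ],
  "grip_force": 20
}}

```text
time_s: 0.6
ee_pos: [367.9, -305.6, 280.4]
ee_rot: [180.0, -0.0, 51.3]
force: [0.7, -0.2, -0.1]
gripper_width: 91.4
gripper_force: 0.0
```

Request:
{"method": "apply_moves", "body": {
  "deltas": [
    [0.226,-0.043,0,-0.43,1],
    [0.226,-0.043,0,-0.43,1],
    [0.226,-0.043,0,-0.43,1],
    [0.226,-0.043,0,-0.43,1],
    [0.226,-0.043,0,-0.43,1]
  ]
}}

```text
time_s: 1.1
ee_pos: [475.8, -101.4, 279.6]
ee_rot: [-180.0, -0.0, 76.1]
force: [0.6, -0.3, 0.0]
gripper_width: 91.4
gripper_force: 0.0
```

Request:
{"method": "apply_moves", "body": {
  "deltas": [
    [0.223,0.055,0,-0.43,1],
    [0.223,0.055,0,-0.43,1],
    [0.223,0.055,0,-0.43,1],
    [0.223,0.055,0,-0.43,1],
    [0.223,0.055,0,-0.43,1]
  ]
}}

```text
time_s: 1.6
ee_pos: [583.4, 101.8, 279.0]
ee_rot: [-180.0, -0.0, 100.7]
force: [0.4, -0.7, 0.3]
gripper_width: 91.3
gripper_force: 0.0
```

```bash
cat >> h.py <<'E'
def go(x,y,z,yaw=None,st=None):
    st=st or env.state();yw=st["ee_rot"][2]
    Rt=R.from_euler("xyz",st["ee_rot"],degrees=True).as_matrix()
    d=Rt.T@(np.array([x,y,z])-st["ee_pos"])
    r=0 if yaw is None else -np.radians((yaw-yw+180)%360-180)
    return (d/1000).round(4).tolist(),round(float(r),3)
def pr(st=None):
    st=st or env.state();print("t",st["time_s"],"pos",st["ee_pos"].round(1),"rot",st["ee_rot"].round(1),"F",st["force"].round(1),"w",round(st["gripper_width"],1),"gf",round(st["gripper_force"],1))
E
python3 - <<'E'
from h import *
pr();st=env.state();i=cams.grab_frame("wrist");cv2.imwrite("pics/w1.png",i)
C=cam("wrist",st)
b=blobs(i,(0,150,60),(8,255,255),30);print(b)
print("yel",blobs(i,(20,130,80),(32,255,255),40))
for z in(160,176):print(z,[proj(C,(582,96,z)).round(1)])
E
```

```text
t 1.6 pos [583.4 101.8 279. ] rot [-180.    -0.   100.7] F [ 0.4 -0.7  0.3] w 91.3 gf 0.0
[([400, 139, 5, 21, 37], [401.6, 149.1]), ([268, 197, 22, 29, 299], [278.5, 209.0])]
yel [([287, 55, 17, 190, 2338], [295.5, 149.0]), ([325, 89, 18, 128, 1808], [333.2, 152.3]), ([388, 109, 29, 64, 844], [403.3, 141.0])]
160 [array([271.4, 214.5])]
176 [array([271.1, 219.8])]
```

View pics/w1.png

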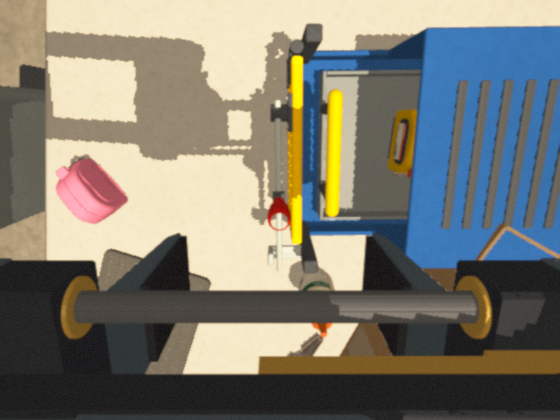

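The wrist view shows the knob at (279,212), gate top bar along column 297 (aligned with the tool), handle at (333,152), tape at (403,141).

```bash
python3 - <<'E'
from h import *
C=cam("wrist");S=cam("scene");T=cam("top")
print(tri(ray(C,(278.5,210)),ray(S,(289.1,181.9))))
print("knob tops",plane(C,(279,216),176),plane(C,(279,211),165),plane(T,(285.3,193.1),176))
print("gate",[plane(C,p,125).round(1) for p in((297,56),(297,243))])
print("handle",tri(ray(C,(333.5,152)),ray(T,(267.3,181.8))),[plane(C,p,108).round(1) for p in((335,91),(332,215))])
print("tape top", tri(ray(C,(403,141)),ray(S,(230,204))), [plane(C,p,78).round(1) for p in((391,110),(391,173),(416,110))])
E
```

```text
(array([586.88802821,  99.16773122, 151.42628719]), np.float64(8.091152365711993))
knob tops [589.34136584 103.90321894 176.        ] [589.22277131 105.10527043 165.        ] [584.5370635   95.78321917 176.        ]
gate [array([580.8, 230.9, 125. ]), array([615. ,  66.3, 125. ])]
handle (array([645.67470842, 149.45713874,  15.33293848]), np.float64(8.000719607613535)) [array([621.4, 211.2, 108. ]), array([645.6,  96.1, 108. ])]
tape top (array([724.12994374, 182.64127922,  38.97824003]), np.float64(9.674953835966168)) [array([685.4, 207. ,  78. ]), array([702.8, 145.3,  78. ]), array([710.1, 211.7,  78. ])]
```

Request:
{"method": "apply_moves", "body": {
  "deltas": [
    [0,0.003,0.05,0,1],
    [0,0.003,0.064,0,1],
    [0,0.003,0.064,0,1]
  ]
}}

```text
time_s: 1.95
ee_pos: [583.4, 98.8, 212.5]
ee_rot: [-179.6, -0.0, 100.6]
force: [0.4, 0.2, 0.6]
gripper_width: 91.3
gripper_force: 0.0
```

```bash
python3 - <<'E'
from h import *
pr();st=env.state();i=cams.grab_frame("wrist");cv2.imwrite("pics/w2.png",i)
C=cam("wrist",st)
b=blobs(i,(0,150,60),(8,255,255),30);print(b)
print("yel",blobs(i,(20,130,80),(32,255,255),40))
cv2.imwrite("pics/w2c.png",cv2.resize(i[100:320,180:440],None,fx=2,fy=2))
E
```

```text
t 1.95 pos [583.4  98.8 212.5] rot [-179.6   -0.   100.6] F [0.4 0.2 0.6] w 91.3 gf 0.0
[([426, 139, 7, 27, 73], [428.7, 152.0]), ([436, 176, 12, 11, 110], [441.7, 180.8]), ([267, 212, 29, 40, 574], [280.6, 229.0])]
yel [([291, 33, 22, 237, 3627], [301.8, 151.2]), ([337, 78, 24, 158, 2764], [348.1, 155.5]), ([409, 104, 48, 77, 1893], [435.2, 141.2])]
```

View pics/w2c.png

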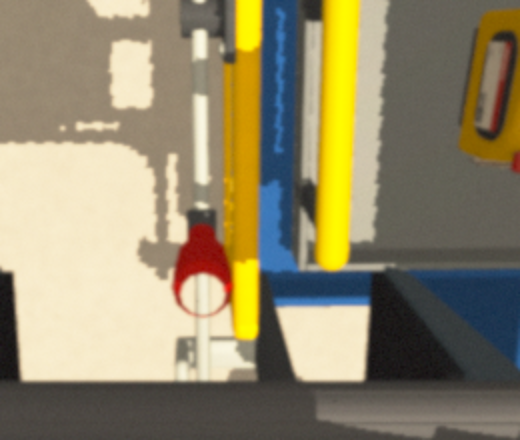

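The crop shows the red knob with its lit cap at full-image (281,246), its base near (281,207), gate top ending at (302,268), handle end at (346,230).

```bash
python3 - <<'E'
from h import *
C=cam("wrist");T=cam("top");S=cam("scene")
print(plane(C,(281,246),176),plane(C,(281,207),130), tri(ray(C,(281,246)),ray(T,(285.3,193.1))),tri(ray(C,(281,246)),ray(S,(290.3,171.3))))
print("gate end",plane(C,(302,268),125),"handle R",plane(C,(346,234),108),"L",plane(C,(350,79),108), "gateL",plane(C,(300,34),125))
E
```

```text
[589.83181899  96.22656245 176.        ] [587.84525661 109.46541349 130.        ] (array([587.53087679,  95.32644139, 172.56333956]), np.float64(5.183774353790138)) (array([586.95894529,  95.71691617, 183.72625738]), np.float64(7.860514952173626))
gate end [613.98842373  61.983232   125.        ] handle R [646.21029682  91.17101017 108.        ] L [620.78106266 208.65314708 108.        ] gateL [578.2448936  227.85211415 125.        ]
```

Request:
{"method": "apply_moves", "body": {
  "deltas": [
    [-0.003,0.005,0.025,-0.015,1],
    [-0.003,0.005,0.05,-0.015,1],
    [-0.003,0.005,0.07,-0.015,1],
    [-0.003,0.005,0.07,-0.015,1]
  ]
}}

```text
time_s: 2.4
ee_pos: [590.0, 96.6, 144.9]
ee_rot: [-179.8, -0.0, 101.4]
force: [0.0, 1.0, -0.5]
gripper_width: 91.3
gripper_force: 0.0
```

Request:
{"method": "apply_moves", "body": {
  "deltas": [
    [0,0,0,0,-1],
    [0,0,0,0,-1],
    [0,0,0,0,-1],
    [0,0,0,0,-1],
    [0,0,0,0,-1]
  ],
  "grip_force": 15
}}

```text
time_s: 2.9
ee_pos: [591.1, 97.1, 146.5]
ee_rot: [179.9, 0.0, 101.5]
force: [-0.2, 0.1, 0.1]
gripper_width: 53.8
gripper_force: 0.0
```

Request:
{"method": "apply_moves", "body": {
  "deltas": [
    [0,0,0.003,0,-1],
    [0,0,0.003,0,-1],
    [0,0,0.003,0,-1],
    [0,0,0.003,0,-1],
    [0,0,0.003,0,-1]
  ]
}}

```text
time_s: 3.4
ee_pos: [587.0, 96.2, 142.5]
ee_rot: [-179.5, 0.0, 101.5]
force: [-8.9, -1.4, 3.9]
gripper_width: 18.8
gripper_force: 15.0
```

```bash
python3 - <<'E'
from h import *
pr()
# plan: knob arc while latched & gate swing, locker yaw 11.5
E
```

```text
t 3.4 pos [587.   96.2 142.5] rot [-179.5    0.   101.5] F [-8.9 -1.4  3.9] w 18.8 gf 15.0
```

Request:
{"method": "apply_moves", "body": {
  "deltas": [
    [0.004,0,-0.0055,0,-1],
    [0.008,0,-0.0105,0,-1],
    [0.0125,0,-0.0155,0,-1],
    [0.0175,0,-0.0205,0,-1],
    [0.0175,0,-0.0205,0,-1]
  ]
}}

```text
time_s: 3.9
ee_pos: [583.6, 113.2, 162.7]
ee_rot: [-179.5, 0.1, 101.5]
force: [-6.7, -3.9, 0.1]
gripper_width: 19.0
gripper_force: 15.0
```

Request:
{"method": "apply_moves", "body": {
  "deltas": [
    [0,0,0,0,-1],
    [0,0,0,0,-1]
  ]
}}

```text
time_s: 4.1
ee_pos: [583.7, 112.7, 162.2]
ee_rot: [-179.5, 0.1, 101.5]
force: [-6.8, -3.6, 1.6]
gripper_width: 19.2
gripper_force: 15.0
```

```bash
python3 - <<'E'
from h import *
pr();cv2.imwrite("pics/sA.png",cv2.resize(cams.grab_frame("scene")[135:255,160:320],None,fx=4,fy=4,interpolation=cv2.INTER_CUBIC))
E
```

```text
t 4.1 pos [583.7 112.7 162.2] rot [-1.795e+02  1.000e-01  1.015e+02] F [-6.8 -3.6  1.6] w 19.2 gf 15.0
```

View pics/sA.png

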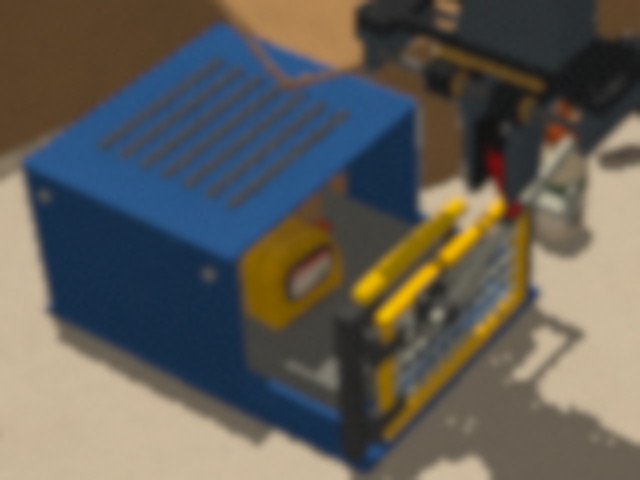

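The bar is lifted with the knob between the fingers, and the gate is still shut. I'll swing it now.

Request:
{"method": "apply_moves", "body": {
  "deltas": [
    [0.0023,-0.0121,0,0.1,-1],
    [0.0058,-0.024,0,0.2,-1],
    [0.0105,-0.0354,0,0.3,-1],
    [0.0163,-0.0463,0,0.4,-1],
    [0.0231,-0.0566,0,0.5,-1]
  ]
}}

```text
time_s: 4.65
ee_pos: [526.4, 124.6, 163.5]
ee_rot: [-180.0, 0.1, 72.6]
force: [-1.9, -2.9, -0.1]
gripper_width: 19.1
gripper_force: 15.0
```

Forces are small, so I'll continue.

Request:
{"method": "apply_moves", "body": {
  "deltas": [
    [0.0023,-0.0121,0,0.1,-1],
    [0.0058,-0.024,0,0.2,-1],
    [0.0105,-0.0354,0,0.3,-1],
    [0.0163,-0.0463,0,0.4,-1],
    [0.0231,-0.0566,0,0.5,-1]
  ]
}}

```text
time_s: 5.15
ee_pos: [478.3, 163.3, 163.6]
ee_rot: [-180.0, 0.2, 43.9]
force: [-3.2, -3.1, 2.9]
gripper_width: 18.9
gripper_force: 15.0
```

Request:
{"method": "apply_moves", "body": {
  "deltas": [
    [0.0023,-0.0121,0,0.1,-1],
    [0.0058,-0.024,0,0.2,-1],
    [0.0105,-0.0354,0,0.3,-1],
    [0.0163,-0.0463,0,0.4,-1],
    [0.0231,-0.0566,0,0.5,-1]
  ]
}}

```text
time_s: 5.65
ee_pos: [455.3, 220.6, 163.5]
ee_rot: [180.0, 0.2, 15.3]
force: [-2.8, -1.8, 3.4]
gripper_width: 19.1
gripper_force: 15.0
```

```bash
python3 - <<'E'
from h import *
pr();i=cams.grab_frame("top");cv2.imwrite("pics/tB.png",cv2.resize(i[90:275,175:355],None,fx=3.2,fy=3.2,interpolation=cv2.INTER_CUBIC))
E
```

```text
t 5.65 pos [455.3 220.6 163.5] rot [180.    0.2  15.3] F [-2.8 -1.8  3.4] w 19.1 gf 15.0
```

View pics/tB.png

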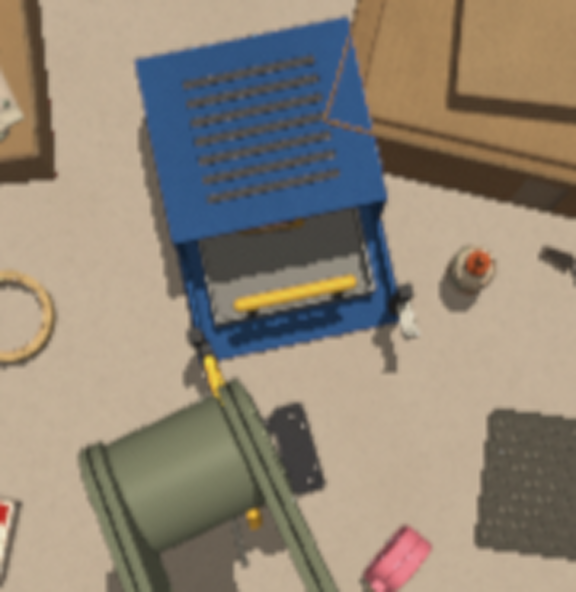

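The gate is about square now (gate bar from (210,370) to (253,517) in the crop). I'll go a bit further, then release.

Request:
{"method": "apply_moves", "body": {
  "deltas": [
    [0.0023,-0.0121,0,0.1,-1],
    [0.0058,-0.024,0,0.2,-1],
    [0.0105,-0.0354,0,0.3,-1],
    [0.0163,-0.0463,0,0.4,-1],
    [0.0163,-0.0463,0,0.4,-1]
  ]
}}

```text
time_s: 6.2
ee_pos: [460.1, 271.1, 163.6]
ee_rot: [-180.0, 0.1, -7.3]
force: [-4.5, -0.6, 3.7]
gripper_width: 19.3
gripper_force: 15.0
```

Request:
{"method": "apply_moves", "body": {
  "deltas": [
    [-0.008,0,0.01,0,-1],
    [-0.0165,0,0.0195,0,-1],
    [-0.0165,0,0.0195,0,-0.4],
    [-0.0165,0,0.0195,0,-0.2],
    [-0.0165,0,0.0195,0,-0.2]
  ]
}}

```text
time_s: 6.7
ee_pos: [445.3, 272.0, 144.3]
ee_rot: [-180.0, -0.1, -7.4]
force: [0.6, 0.3, -0.1]
gripper_width: 36.0
gripper_force: 0.0
```

Request:
{"method": "apply_moves", "body": {
  "deltas": [
    [0,0,-0.03,0,-0.2],
    [0,0,-0.07,0,-0.2],
    [0,0,-0.12,0,1],
    [0,0,-0.12,0,1]
  ]
}}

```text
time_s: 7.1
ee_pos: [448.2, 273.9, 271.4]
ee_rot: [-179.5, -0.7, -7.4]
force: [-0.5, 0.7, -0.2]
gripper_width: 50.1
gripper_force: 0.0
```

Request:
{"method": "apply_moves", "body": {
  "deltas": [
    [0.066,0.034,0,-0.634,1],
    [0.066,0.034,0,-0.634,1],
    [0.066,0.034,0,-0.634,1],
    [0.066,0.034,0,-0.634,1],
    [0.066,0.034,0,-0.634,1]
  ]
}}

```text
time_s: 7.6
ee_pos: [506.1, 229.4, 263.7]
ee_rot: [180.0, -0.0, 29.1]
force: [0.8, -0.8, -0.1]
gripper_width: 89.5
gripper_force: 0.0
```

Request:
{"method": "apply_moves", "body": {
  "deltas": [
    [0.033,0.066,0,-0.634,1],
    [0.033,0.066,0,-0.634,1],
    [0.033,0.066,0,-0.634,1],
    [0.033,0.066,0,-0.634,1],
    [0.033,0.066,0,-0.634,1]
  ]
}}

```text
time_s: 8.1
ee_pos: [566.9, 187.5, 263.6]
ee_rot: [180.0, 0.0, 65.4]
force: [0.6, 0.3, 0.5]
gripper_width: 91.1
gripper_force: 0.0
```

Request:
{"method": "apply_moves", "body": {
  "deltas": [
    [-0.013,0.073,0.04,-0.634,1],
    [-0.013,0.073,0.06,-0.634,1],
    [-0.013,0.073,0.06,-0.634,1],
    [-0.013,0.073,0.06,-0.634,1],
    [-0.013,0.073,0.06,-0.634,1]
  ]
}}

```text
time_s: 8.6
ee_pos: [627.6, 144.9, 203.1]
ee_rot: [-180.0, 0.0, 101.7]
force: [0.0, 0.2, 0.1]
gripper_width: 91.4
gripper_force: 0.0
```

```bash
python3 - <<'E'
from h import *
pr();st=env.state();i=cams.grab_frame("wrist");cv2.imwrite("pics/w3.png",i)
C=cam("wrist",st)
hs=cv2.cvtColor(i,cv2.COLOR_BGR2HSV);m=cv2.inRange(hs,np.array((20,130,80)),np.array((32,255,255)))
for k in cv2.findContours(m,0,2)[0]:
    if cv2.contourArea(k)>300:
        r=cv2.minAreaRect(k);print(np.round(r[0],1),np.round(r[1],1),r[2],cv2.boundingRect(k),plane(C,r[0],106).round(1))
t=cams.grab_frame("top");cv2.imwrite("pics/t3.png",t)
E
```

```text
t 8.6 pos [627.6 144.9 203.1] rot [-180.     0.   101.7] F [0.  0.2 0.1] w 91.4 gf 0.0
[368.2 182.7] [18.1 74.6] 4.610649585723877 (357, 146, 24, 75) [693.  184.9 106. ]
[282. 205.] [152.  18.] 90.0 (273, 129, 19, 153) [632.  154.2 106. ]
[114.5  36.3] [239.9  19.6] 20.480358123779297 (0, 0, 225, 87) [494.3 247.9 106. ]
```

View pics/w3.png

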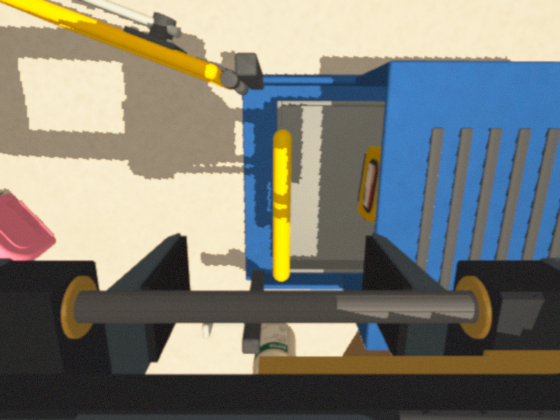

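Handle is vertical in the image, column 282, rows 129–282, exactly aligned with the tool. The gate is at roughly 110° and the tape is at (368,183).

Request:
{"method": "apply_moves", "body": {
  "deltas": [
    [0.006,0.006,0.02,0,0],
    [0.006,0.006,0.05,0,0],
    [0.006,0.006,0.085,0,0],
    [0.006,0.006,0.118,0,0],
    [0.006,0.006,0.118,0,0]
  ]
}}

```text
time_s: 9.2
ee_pos: [628.4, 151.9, 81.1]
ee_rot: [-179.4, 0.0, 101.5]
force: [-1.1, 0.5, 0.9]
gripper_width: 54.0
gripper_force: 0.0
```

Request:
{"method": "apply_moves", "body": {
  "deltas": [
    [0,0,0,0,-1],
    [0,0,0,0,-1],
    [0,0,0,0,-1],
    [0,0,0,0,-1],
    [0,0,0,0,-1]
  ]
}}

```text
time_s: 9.7
ee_pos: [630.6, 152.6, 86.9]
ee_rot: [-179.9, 0.0, 101.6]
force: [-7.7, -2.3, 4.5]
gripper_width: 14.1
gripper_force: 3.4
```

Request:
{"method": "apply_moves", "body": {
  "deltas": [
    [0,-0.008,0,0,-1],
    [0,-0.023,0,0,-1],
    [0,-0.04,0,0,-1],
    [0,-0.057,0,0,-1],
    [0,-0.075,0,0,-1]
  ]
}}

```text
time_s: 10.2
ee_pos: [558.9, 138.1, 86.8]
ee_rot: [179.7, -0.0, 101.5]
force: [2.8, 1.3, 3.1]
gripper_width: 13.7
gripper_force: 15.0
```

Request:
{"method": "apply_moves", "body": {
  "deltas": [
    [0,-0.02,0,0,-1],
    [0,-0.038,0,0,-1],
    [0,-0.054,0,0,-1],
    [0,-0.066,0,0,-1],
    [0,-0.073,0,0,-1]
  ]
}}

```text
time_s: 10.7
ee_pos: [486.5, 123.5, 86.8]
ee_rot: [179.9, -0.0, 101.5]
force: [1.0, 2.3, 4.0]
gripper_width: 13.9
gripper_force: 15.0
```

Request:
{"method": "apply_moves", "body": {
  "deltas": [
    [0,-0.003,0,0,-1],
    [0,-0.003,0,0,-1],
    [0,-0.003,0,0,-1]
  ]
}}

```text
time_s: 11.0
ee_pos: [483.7, 122.9, 86.8]
ee_rot: [180.0, -0.0, 101.5]
force: [-2.1, 2.5, 8.8]
gripper_width: 13.8
gripper_force: 15.0
```

Request:
{"method": "apply_moves", "body": {
  "deltas": [
    [0,0,0,0,0],
    [0,0,0,0,0],
    [0,0,0,0,0],
    [0,0,0,0,0]
  ]
}}

```text
time_s: 11.4
ee_pos: [483.4, 122.4, 85.5]
ee_rot: [-179.9, 0.0, 101.6]
force: [0.2, -0.5, -0.7]
gripper_width: 42.5
gripper_force: 0.0
```

Request:
{"method": "apply_moves", "body": {
  "deltas": [
    [0,0,-0.03,0,0.1],
    [0,0,-0.07,0,1],
    [0,0.02,-0.11,0,1],
    [0,0.065,-0.14,0,1],
    [0,0.08,-0.14,0,1]
  ]
}}

```text
time_s: 11.9
ee_pos: [566.7, 139.5, 230.4]
ee_rot: [179.4, 0.0, 101.6]
force: [0.3, 0.4, -0.7]
gripper_width: 79.2
gripper_force: 0.0
```

Request:
{"method": "apply_moves", "body": {
  "deltas": [
    [0,0,0,0,1],
    [0,0,0,0,1]
  ]
}}

```text
time_s: 12.1
ee_pos: [561.1, 138.3, 224.8]
ee_rot: [-179.8, 0.0, 101.6]
force: [-0.4, 0.0, -0.6]
gripper_width: 90.9
gripper_force: 0.0
```

```bash
python3 - <<'E'
from h import *
pr();st=env.state();i=cams.grab_frame("wrist");cv2.imwrite("pics/w4.png",i)
C=cam("wrist",st)
hs=cv2.cvtColor(i,cv2.COLOR_BGR2HSV);m=cv2.inRange(hs,np.array((20,130,80)),np.array((32,255,255)))
for k in cv2.findContours(m,0,2)[0]:
    if cv2.contourArea(k)>300:
        r=cv2.minAreaRect(k);print(np.round(r[0],1),np.round(r[1],1),r[2],cv2.boundingRect(k),plane(C,r[0],78).round(1))
t=cams.grab_frame("top");cv2.imwrite("pics/t4.png",t)
s=cams.grab_frame("scene");cv2.imwrite("pics/s4.png",s)
o=np.hstack([cv2.resize(i,(400,300)),cv2.resize(s[130:280,160:360],(400,300))]);cv2.imwrite("pics/v4.png",o)
E
```

```text
t 12.1 pos [561.1 138.3 224.8] rot [-179.8    0.   101.6] F [-0.4  0.  -0.6] w 90.9 gf 0.0
[300.  186.2] [37.6 70.6] 4.39870548248291 (279, 150, 41, 73) [580.9 156.   78. ]
[184.6 206.4] [139.6  18.4] 86.22771453857422 (172, 137, 25, 140) [480.4 115.9  78. ]
[195.4  47.3] [249.3  24. ] 20.65890884399414 (80, 0, 235, 98) [471.2 252.1  78. ]
```

View pics/v4.png

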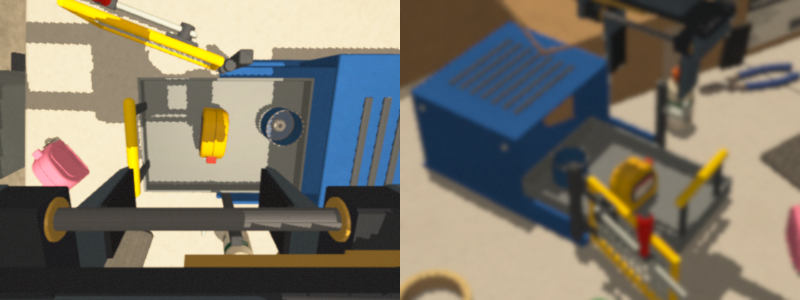

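The tape stands upright at wrist (300,186), the hole saw is behind it at about (393,175), and the gate and tray are open. I'll check the tape centre against projected corners.

```bash
python3 - <<'E'
from h import *
i=cv2.imread("pics/w4.png");C=cam("wrist",dict(ee_pos=np.array([561.1,138.3,224.8]),ee_rot=np.array([-179.8,0,101.6])))
hs=cv2.cvtColor(i,cv2.COLOR_BGR2HSV);roi=hs[120:260,255:345]
m=((roi[...,1]>110)|(roi[...,2]<60)).astype(np.uint8);n,l,s,c=cv2.connectedComponentsWithStats(m)
print([(a[0]+255,a[1]+120,*a[2:]) for a in s[1:] if a[4]>40])
y=cv2.inRange(roi,np.array((15,130,60)),np.array((34,255,255)))
for r in range(26,106,8):
    k=np.where(y[r])[0]; print(r+120,k.min()+255 if len(k) else 0,k.max()+255 if len(k) else 0,end=" | ")
print()
ex=np.array([.98,.199,0]);ey=np.array([-.199,.98,0])
for c in((584,146),(581,154)):
    P=np.array([*c,45.])
    for z in(-33,0,33):print(c,z,[proj(C,P+a*18*ex+b*38*ey+[0,0,z]).round(0).tolist() for a,b in((-1,1),(1,1),(-1,-1),(1,-1))])
S=cam("scene");b=blobs(cv2.imread("pics/s4.png"),(18,130,80),(34,255,255),60)
print(b)
E
```

```text
[(np.int32(279), np.int32(150), np.int32(42), np.int32(79), np.int32(2650))]
146 0 0 | 154 284 313 | 162 283 319 | 170 283 319 | 178 283 319 | 186 282 318 | 194 281 317 | 202 280 316 | 210 280 315 | 218 280 312 | 
(584, 146) -33 [[281.0, 149.0], [314.0, 149.0], [280.0, 217.0], [312.0, 217.0]]
(584, 146) 0 [[281.0, 152.0], [318.0, 152.0], [281.0, 226.0], [315.0, 226.0]]
(584, 146) 33 [[282.0, 156.0], [322.0, 156.0], [281.0, 236.0], [319.0, 236.0]]
(581, 154) -33 [[280.0, 141.0], [313.0, 141.0], [279.0, 210.0], [311.0, 210.0]]
(581, 154) 0 [[280.0, 143.0], [317.0, 143.0], [279.0, 218.0], [314.0, 218.0]]
(581, 154) 33 [[280.0, 146.0], [321.0, 146.0], [280.0, 228.0], [318.0, 228.0]]
[([0, 0, 78, 79, 4138], [33.1, 36.0]), ([83, 21, 32, 17, 222], [97.8, 27.2]), ([127, 40, 12, 14, 125], [132.6, 46.3]), ([90, 51, 13, 15, 145], [95.9, 58.0]), ([358, 65, 111, 67, 4500], [414.9, 96.2]), ([0, 75, 59, 30, 761], [27.3, 88.4]), ([373, 132, 18, 7, 93], [381.1, 134.9]), ([298, 204, 26, 30, 204], [310.7, 218.3]), ([253, 208, 35, 36, 539], [271.7, 223.4]), ([255, 247, 44, 44, 310], [279.4, 270.2]), ([285, 247, 16, 24, 152], [293.5, 257.2])]
```

Request:
{"method": "apply_moves", "body": {
  "deltas": [
    [0.0045,0.0225,0.04,0.04,0.45],
    [0.0045,0.0225,0.08,0.04,0.45],
    [0.0045,0.0225,0.11,0.04,0.45],
    [0.0045,0.0225,0.11,0.04,0.45]
  ]
}}

```text
time_s: 12.65
ee_pos: [579.0, 146.6, 111.3]
ee_rot: [-179.4, 0.1, 99.3]
force: [-0.7, -0.2, 0.2]
gripper_width: 66.6
gripper_force: 0.0
```

Request:
{"method": "apply_moves", "body": {
  "deltas": [
    [0,0,0.025,0,0.45],
    [0,0,0.05,0,0.45],
    [0,0,0.07,0,0.45],
    [0,0,0.08,0,0.45],
    [0,0,0.08,0,0.45]
  ]
}}

```text
time_s: 13.15
ee_pos: [582.9, 147.4, 36.0]
ee_rot: [-180.0, 0.0, 99.3]
force: [-0.6, 0.1, 0.3]
gripper_width: 66.2
gripper_force: 0.0
```

Request:
{"method": "apply_moves", "body": {
  "deltas": [
    [0,0,0,0,-1],
    [0,0,0,0,-1],
    [0,0,0,0,-1],
    [0,0,0,0,-1],
    [0,0,0,0,-1]
  ],
  "grip_force": 25
}}

```text
time_s: 13.65
ee_pos: [582.9, 147.4, 36.4]
ee_rot: [-180.0, 0.0, 99.3]
force: [-1.0, -0.6, 2.3]
gripper_width: 33.3
gripper_force: 25.0
```

Request:
{"method": "apply_moves", "body": {
  "deltas": [
    [0,0,-0.01,0,-1],
    [0,0,-0.04,0,-1],
    [0,0,-0.08,0,-1],
    [0,0,-0.12,0,-1],
    [0,0,-0.15,0,-1]
  ]
}}

```text
time_s: 14.15
ee_pos: [583.7, 147.7, 188.8]
ee_rot: [179.8, -0.0, 99.3]
force: [2.2, -0.1, -3.7]
gripper_width: 33.6
gripper_force: 24.9
```

Request:
{"method": "apply_moves", "body": {
  "deltas": [
    [0,0,-0.02,0,-1],
    [0,0,-0.02,0,-1],
    [0,0,-0.02,0,-1]
  ]
}}

```text
time_s: 14.45
ee_pos: [582.7, 147.4, 205.3]
ee_rot: [-180.0, 0.0, 99.3]
force: [-0.1, 1.2, -3.4]
gripper_width: 33.4
gripper_force: 24.9
```

```bash
python3 - <<'E'
from h import *
pr();st=env.state();t=cams.grab_frame("top");cv2.imwrite("pics/t5.png",t);i=cams.grab_frame("wrist");cv2.imwrite("pics/w5.png",i)
C=cam("wrist",st)
print("wrist yel",blobs(i,(20,130,80),(32,255,255),150))
print("handle",[(a,plane(cam("top"),c,109).round(0).tolist()) for a,c in blobs(t[:,:340],(20,130,80),(32,255,255),40)])
g=cv2.cvtColor(t,cv2.COLOR_BGR2HSV)
m=(g[...,2]<110).astype(np.uint8);m=cv2.morphologyEx(m[205:285,310:395],cv2.MORPH_CLOSE,np.ones((5,5)))
S=cv2.imread("pics/s4.png");h=cv2.cvtColor(S,cv2.COLOR_BGR2HSV)
m=(h[...,2]<110).astype(np.uint8)[175:245,330:430];m=cv2.morphologyEx(m,cv2.MORPH_OPEN,np.ones((7,7)))
k=max(cv2.findContours(m,0,2)[0],key=cv2.contourArea);p=cv2.approxPolyDP(k,4,True)[:,0]+[330,175]
print("mat scene",p.tolist(),[plane(cam("scene"),q,6).round(0).tolist()[:2] for q in p])
E
```

```text
t 14.45 pos [582.7 147.4 205.3] rot [-180.     0.    99.3] F [-0.1  1.2 -3.4] w 33.4 gf 24.9
wrist yel [([21, 2, 258, 101, 5062], [152.1, 52.7]), ([134, 150, 33, 112, 2017], [149.5, 204.9]), ([235, 193, 83, 98, 7215], [275.9, 244.2]), ([238, 323, 77, 20, 1265], [276.7, 331.6])]
handle [([230, 201, 12, 57, 233], [488.0, 247.0, 109.0]), ([262, 223, 34, 10, 147], [486.0, 114.0, 109.0])]
mat scene [[414, 205], [379, 187], [346, 205], [345, 212], [379, 234], [414, 212]] [[370.0, -230.0], [494.0, -226.0], [514.0, -83.0], [496.0, -56.0], [373.0, -51.0], [353.0, -202.0]]
```

Request:
{"method": "apply_moves", "body": {
  "deltas": [
    [-0.012,-0.009,0,0,-1],
    [-0.036,-0.026,0,0,-1],
    [-0.068,-0.05,0,0,-1],
    [-0.1,-0.073,0,0,-1],
    [-0.132,-0.097,0,0,-1]
  ]
}}

```text
time_s: 15.05
ee_pos: [506.7, -0.3, 204.8]
ee_rot: [-179.9, 0.0, 99.3]
force: [1.2, -1.0, -2.7]
gripper_width: 32.9
gripper_force: 24.9
```

Request:
{"method": "apply_moves", "body": {
  "deltas": [
    [-0.032,-0.023,0,0,-1],
    [-0.064,-0.047,0,0,-1],
    [-0.096,-0.071,0,0,-1],
    [-0.12,-0.088,0,0,-1],
    [-0.131,-0.096,0,0,-1]
  ]
}}

```text
time_s: 15.55
ee_pos: [432.5, -145.2, 205.2]
ee_rot: [-179.9, -0.0, 99.1]
force: [0.3, 0.2, -2.9]
gripper_width: 33.2
gripper_force: 24.9
```

Request:
{"method": "apply_moves", "body": {
  "deltas": [
    [0,0,0.02,0,-1],
    [0,0,0.05,0,-1],
    [0,0,0.085,0,-1],
    [0,0,0.11,0,-1],
    [0,0,0.12,0,-1]
  ]
}}

```text
time_s: 16.05
ee_pos: [432.8, -142.3, 83.3]
ee_rot: [-179.7, -0.2, 99.3]
force: [-0.6, 0.6, -3.3]
gripper_width: 33.2
gripper_force: 24.9
```

Request:
{"method": "apply_moves", "body": {
  "deltas": [
    [0,0,0.015,0,-1],
    [0,0,0.03,0,-1],
    [0,0,0.04,0,-1],
    [0,0,0.04,0,-1],
    [0,0,0.04,0,-1]
  ]
}}

```text
time_s: 16.55
ee_pos: [435.6, -143.3, 46.4]
ee_rot: [180.0, 0.0, 99.3]
force: [0.0, -0.1, -3.2]
gripper_width: 33.6
gripper_force: 24.9
```

```bash
python3 - <<'E'
from h import *
pr();t=cams.grab_frame("top");T=cam("top")
print("yel near mat",[(a,c,plane(T,c,40).round(0).tolist()) for a,c in blobs(t,(20,130,60),(32,255,255),20) if 310<c[0]<420])
print([proj(T,(x,y,6)).round(0).tolist() for x,y in((435,-143),)])
E
```

```text
t 16.55 pos [ 435.6 -143.3   46.4] rot [180.    0.   99.3] F [ 0.  -0.1 -3.2] w 33.6 gf 24.9
yel near mat []
[[354.0, 242.0]]
```

Request:
{"method": "apply_moves", "body": {
  "deltas": [
    [0,0,0.005,0,-1],
    [0,0,0.009,0,-1],
    [0,0,0.012,0,-1],
    [0,0,0.014,0,-1],
    [0,0,0.014,0,-1]
  ]
}}

```text
time_s: 17.1
ee_pos: [434.9, -143.1, 31.6]
ee_rot: [-180.0, -0.0, 99.3]
force: [0.1, 0.2, -2.9]
gripper_width: 33.1
gripper_force: 24.9
```

Request:
{"method": "apply_moves", "body": {
  "deltas": [
    [0,0,0.001,0,-1],
    [0,0,0.001,0,-1]
  ]
}}

```text
time_s: 17.3
ee_pos: [435.2, -143.2, 30.9]
ee_rot: [180.0, 0.0, 99.3]
force: [-0.1, -0.2, -2.4]
gripper_width: 33.3
gripper_force: 24.9
```

Request:
{"method": "apply_moves", "body": {
  "deltas": [
    [0,0,0.001,0,-1],
    [0,0,0.001,0,-1]
  ]
}}

```text
time_s: 17.5
ee_pos: [435.3, -143.2, 30.8]
ee_rot: [180.0, 0.0, 99.3]
force: [-1.9, 0.2, 5.3]
gripper_width: 33.4
gripper_force: 25.0
```

Request:
{"method": "apply_moves", "body": {
  "deltas": [
    [0,0,0.0005,0,-1],
    [0,0,0.001,0,-1],
    [0,0,0.001,0,-1]
  ]
}}

```text
time_s: 17.8
ee_pos: [435.3, -143.2, 30.8]
ee_rot: [180.0, 0.0, 99.3]
force: [-3.9, 1.7, 13.4]
gripper_width: 33.6
gripper_force: 25.0
```

In contact. I'll ease off a little, open, and rise.

Request:
{"method": "apply_moves", "body": {
  "deltas": [
    [0,0,-0.001,0,-1],
    [0,0,-0.001,0,0.3],
    [0,0,-0.001,0,0.3],
    [0,0,-0.001,0,0.3],
    [0,0,-0.001,0,0.3]
  ]
}}

```text
time_s: 18.3
ee_pos: [435.3, -143.2, 29.9]
ee_rot: [180.0, 0.0, 99.3]
force: [-0.5, -0.3, -0.1]
gripper_width: 58.7
gripper_force: 0.0
```

Request:
{"method": "apply_moves", "body": {
  "deltas": [
    [0,0,-0.02,0,0.5],
    [0,0,-0.05,0,0.5],
    [0,0,-0.09,0,0.5],
    [0,0,-0.13,0,0.5],
    [0,0,-0.17,0,0.5]
  ]
}}

```text
time_s: 18.8
ee_pos: [434.8, -143.1, 201.4]
ee_rot: [-180.0, 0.0, 99.3]
force: [1.0, -0.3, -0.6]
gripper_width: 68.2
gripper_force: 0.0
```

Request:
{"method": "apply_moves", "body": {
  "deltas": [
    [-0.05,0,0,0,0.5],
    [-0.1,0,0,0,0.5],
    [-0.15,0,0,0,0.5],
    [-0.15,0,0,0,0.5],
    [-0.15,0,0,0,0.5]
  ]
}}

```text
time_s: 19.3
ee_pos: [458.9, -291.7, 199.2]
ee_rot: [-179.9, -0.1, 99.2]
force: [-0.1, 1.1, -0.6]
gripper_width: 68.3
gripper_force: 0.0
```

```bash
python3 - <<'E'
from h import *
pr();st=env.state();t=cams.grab_frame("top");s=cams.grab_frame("scene")
i=cams.grab_frame("wrist");W=cam("wrist",st);T=cam("top");S=cam("scene")
f=lambda im,x0,x1:[(a,c) for a,c in blobs(im,(18,120,60),(34,255,255),25) if x0<c[0]<x1]
print("top",f(t,220,420));print("scene",f(s,240,420));print("wrist",f(i,0,560))
P=np.array([435.2,-143.2,6+33]);print("exp",proj(T,P),proj(S,P),proj(W,P),"top/bottom scene",proj(S,P+[0,0,33]),proj(S,P-[0,0,33]))
print("gate base vs t5",np.abs(t.astype(int)-cv2.imread("pics/t5.png"))[180:260,225:262].mean())
E
```

```text
t 19.3 pos [ 458.9 -291.7  199.2] rot [-1.799e+02 -1.000e-01  9.920e+01] F [-0.1  1.1 -0.6] w 68.3 gf 0.0
top [([230, 201, 12, 57, 319], [235.7, 228.9]), ([258, 222, 39, 12, 181], [276.7, 227.9]), ([345, 236, 23, 14, 225], [355.9, 242.9])]
scene [([255, 0, 8, 83, 381], [259.0, 38.8]), ([357, 70, 61, 59, 1423], [387.5, 95.3]), ([398, 93, 37, 39, 742], [416.1, 113.0]), ([373, 132, 18, 7, 97], [381.2, 134.9]), ([371, 187, 21, 28, 376], [379.7, 200.4]), ([297, 204, 27, 30, 231], [310.0, 218.6]), ([253, 218, 26, 25, 186], [265.1, 229.4]), ([254, 230, 5, 15, 45], [255.6, 237.9]), ([255, 247, 44, 43, 329], [278.6, 269.5]), ([285, 247, 16, 24, 152], [293.3, 257.2])]
wrist [([255, 0, 45, 76, 2918], [277.0, 33.3]), ([110, 276, 30, 63, 934], [121.8, 307.1]), ([413, 276, 30, 63, 917], [430.1, 307.4]), ([203, 350, 357, 25, 6936], [389.0, 363.7])]
exp [356.75001144 242.41556661] [381.30475656 199.66192677] [274.51433634  23.79039721] top/bottom scene [383.27283137 190.92218654] [379.40369517 208.10407676]
gate base vs t5 32.91689189189189
```

The tape is where expected in all three views and standing, and the gate and handle haven't moved. I'll hand the job in.

```bash
python3 -c "
from workcell import env
print(env.job_done())"
```

```text
the job is handed in; nothing more can be done
None
```

I handed the job in at about 19 s of the 72 s limit, but no verdict came back. By my last check the gate is open to about 110°, the tray is out to its stop (about 150 mm), and the tape measure stands on the middle of the mat, released.

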